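Secure the drill-bit cassette and lift it out of its dock

TASK

On the turning bench, swing the aluminium keeper bar of the blue drill-bit cassette shut over its three bits until it clicks home behind its brass detent ball. Then pinch the cassette's two yellow side catches together and lift it straight and level out of its dock. Finish while still holding it by the pinched catches, steady, at least 10 cm above its place in the dock, bar shut and all bits in it; leave everything else on the bench alone.

Things in the scene. Friction and masses are not known exactly. Their poses are not given: they have to be found in the camera images.
- dock: dock: dark wooden base 190 x 110 x 8 mm (long in its x), fixed to the bench, turned up to 20 degrees. Origin at the centre of its underside, z up. On it: steel guides up to 20 mm above the bench and, beside the cassette's middle (33 to 46 mm from the middle line, 50 mm long), two latch walls up to 28 mm above the bench; nothing of the dock is higher
- cassette_center (a point): centre of the blue cassette, midway between the catches, 40 mm above its underside (48 mm above the bench when docked). x runs along the cassette from the bar's hinge to the detent ball, y across it to the left catch, z up; same axes as the dock's. Pinch here or up to 6 mm higher, fingers closing along y, fingertips no lower than 30 mm above the bench (latch walls)
- keeper (a joint): angle of the keeper bar in rad: 0 = shut, lying along the cassette over the bits; grows as the bar swings open level towards the cassette's +y side, about a vertical hinge; starts open between 0.7 and 1.3. It stays where it is left; the detent ball resists with about 3 to 5 N at the knob between 0.2 and 0.05, then the bar drops behind it and stops at 0. The ball holds it below 0.045
- keeper_hinge (a point): hinge axis of the keeper bar at the bar's mid height: 62 mm from the cassette's middle towards its -x end, 59 mm above the cassette's underside
- keeper_knob (a point): centre of the red knob on the keeper bar: upright pin 14 mm in diameter and 20 mm tall standing on the bar, 112 mm from the hinge axis. The bar is 12 mm wide and 6 mm thick, runs on 20 mm past the knob, and its top is 10 mm below this point. Push the knob sideways towards -y of the cassette to shut the bar
- catch_left (a joint): travel of the left (+y) catch in m: 0 = out and latched, 0.006 = pressed fully inward. Sprung outward with 2.5 N at rest to 5.5 N fully in; its tooth clears the latch wall beyond about 0.004. Counts as pinched above 0.0045
- catch_right (a joint): the same for the right (-y) catch, also positive inward
- bit0_head (a point): middle of the steel head (23 mm across, 11 mm tall) of the drill bit nearest the hinge, standing loosely in the cassette by its 30 mm shank; 34 mm to the -x side of the cassette's middle and 8 mm above cassette_center
- bit1_head (a point): the same for the middle bit, head 26 mm across, at the cassette's middle
- bit2_head (a point): the same for the bit nearest the detent, head 29 mm across, 34 mm to the +x side of the middle
- catch_left_pad (a point): middle of the outer face of the yellow left catch tab (42 mm above the underside), which stands at mid-length on the cassette's +y side: 34 mm long in x, 6 mm thick, from 8 to 54 mm above the cassette's underside. Outer faces of the two tabs are 64 mm apart when free, 52 mm when both are fully pinched
- catch_right_pad (a point): the same for the right tab, on the -y side
- cassette: the blue cassette, a block 150 x 38 x 42 mm; origin at the centre of its underside, axes as cassette_center. About 0.4 to 0.65 kg with bits, bar and catches. Sits in the dock with 1 mm play; the catches hold it down. Highest parts with the bar shut: bar top 62 mm, knob top 82 mm above the underside
- stone: sharpening stone in its wooden holder, 210 x 85 x 36 mm, fixed to the bench beside the dock; bystander
- bowl: turned wooden bowl, upright, 156 mm across, 56 mm tall; bystander, leave alone
- oil: amber oil bottle, 60 mm across, 170 mm tall; bystander, leave alone
- mallet: hammer lying on the bench; bystander, leave alone
- chuck: steel lathe chuck, 90 mm across, 50 mm tall; bystander, leave alone
- block: wooden block 100 x 70 x 45 mm; bystander, leave alone
- mug: blue mug, 80 mm across, 90 mm tall; bystander, leave alone

How it is judged (in metres and radians):
On the way, in this order (a step that is already met when the one before it is completed fails the run):
1. the keeper bar is shut behind its detent while the cassette still sits in the dock (value of joint keeper below 0.045 rad and z of cassette_center in the frame of dock below 0.056 m), for 0.2 s.
2. with the bar shut, both catches are pinched while the cassette is still down in the dock (all of step 1 and value of joint each of catch_left, catch_right above 0.0045 m), for 0.04 s.
At the end, for the whole second after the job is handed in: Bar shut (below 0.045 rad), bit heads within 6 mm of their places; cassette steady (under 3 cm/s), at least 80 mm higher than docked, tilted under 0.3 rad, each catch pressed 4.5 mm or more, held by the fingers (over 4 N); nothing else touches the cassette (value of joint keeper below 0.045 rad and value of joint each of catch_left, catch_right above 0.0045 m and x of bit0_head in the frame of cassette_center between -0.04 and -0.028 m and y of bit0_head in the frame of cassette_center between -0.006 and 0.006 m and z of bit0_head in the frame of cassette_center between 0.002 and 0.016 m and x of bit1_head in the frame of cassette_center between -0.006 and 0.006 m and y of bit1_head in the frame of cassette_center between -0.006 and 0.006 m and z of bit1_head in the frame of cassette_center between 0.002 and 0.016 m and x of bit2_head in the frame of cassette_center between 0.028 and 0.04 m and y of bit2_head in the frame of cassette_center between -0.006 and 0.006 m and z of bit2_head in the frame of cassette_center between 0.002 and 0.016 m and z of cassette_center in the frame of dock above 0.128 m and angle between cassette_center's own z axis and vertical below 0.3 rad and contact force between the fingers and cassette above 4 N and contact force between cassette and dock below 0.1 N and contact force between cassette and stone below 0.1 N and contact force between cassette and bowl below 0.1 N and contact force between cassette and oil below 0.1 N and contact force between cassette and mallet below 0.1 N and contact force between cassette and chuck below 0.1 N and contact force between cassette and block below 0.1 N and contact force between cassette and mug below 0.1 N and linear speed of cassette below 0.03 m/s); the arm keeps its last pose, push and grip.
It fails at once if a bystander is shifted by more than 3 cm (distance of any of bowl, oil, mallet, chuck, block, mug from where it was at the start of the episode above 0.03 m).
It fails at once if the cassette is lifted with the keeper bar open (z of cassette_center in the frame of dock above 0.068 m and value of joint keeper above 0.2 rad).
It also fails if it takes over 56 s, if anything falls off the work surface, if the arm or the gripper's body presses on something with over 40 N, if the wrist force passes 120 N, or if a joint passes its speed limit or range.

ROBOT

A 6-joint arm with a two-finger parallel gripper is mounted at the origin on the work surface. World frame = base frame: x ahead of the robot, y to its left, z up, the work surface at z = 0. Lengths are in mm, angles in rad, forces in N, time in s.
With the tool pointing down it reaches from about 200 to 875 mm from the base axis. Payload 3.4 kg.
Tool frame: the origin (TCP) lies midway between the tips of the shut fingers; the grasp point (between the pads) lies env.hold_point_z behind it (env.hold_point_z is the distance from the TCP to the grasp point, in mm); z points along the fingers, y is the line along which they close (so a half turn about z gives the same grasp; the last joint's range is limited). The gripper opens to 94 mm and grips with 3 to 60 N. Pads are 16 mm wide; open, the fingers measure 119 mm over their backs; the gripper's body (75 mm by 177 mm) begins 78 mm behind the grasp point.
Start: joints at [-1.239, 0.276, 1.505, -0, 1.361, -0.121], TCP at [251.559, -517.092, 205.493] pointing down, gripper open.
Joint ranges: [-2.89, 2.89], [-0.75, 2.08], [0.22, 2.7], [-1.18, 4.32], [0.11, 2.71], [-2.7, 2.7]. Speed limits (rad/s): [2.57, 2.57, 3.14, 3.14, 3.14, 3.14].

INTERFACE

Orientations are given as [roll, pitch, yaw] about the fixed x, y, z axes, in that order (R = Rz(yaw) Ry(pitch) Rx(roll)).
In Python, from plant import env, eyes, nets gives the robot as it stands.
- The arm moves only by the shell command python3 -m handwheel 'ROWS' [OPENING] [FORCE]. ROWS is a JSON object of lists of equal length, an entry for each row: "dp": the shift along the tool's x, y, z in cm, a list of three; "spin": the turn about the tool's z in rad. A call has 1 to 8 rows; each row is the pose to reach, as a shift and turn from the pose commanded when the call began, along the tool's axes at that moment; what a row does not reach only later rows make up. A row lasts 1/10 s, in which the tool goes at most 50 mm and 8.59 degrees, less where a joint would pass 70% of its speed; a pose out of reach is approached as far as the arm can. A call with a gripper value outside its range is refused whole. OPENING is the gripper command: -1 is shut, 1 is fully open, values between are in proportion, set as the call begins (- or left out, the last holds). The fingers move at their own pace and stop on an object; FORCE is the grip in N (left out, the last holds). Time passes only in rows, so rows that repeat a pose let the fingers close. It gives the time, the measured TCP pose, the force, the opening and the grip force at its end, in the units of the state.
- env.sense(): the state, without advancing time (a new reading comes with each control period).
- eyes.grab_frame(name): name is "side" or "top" or "wrist"; returns a dict with "pixels" (480x640x3 uint8, red, green, blue), "camera_matrix" (3x3 intrinsics, pixels), "R" (3x3) and "t" (3): a world point X has camera coordinates R X + t. Camera axes: x right, y down, z forward; pixel columns grow to the right and rows downward; lengths in mm; the calibration is good to about 2 mm. A picture is of the moment at which its call begins. There is no depth.
- env.close_job(): hands the job in; it is judged then, once.
Trained networks look in a picture, given as the dict that the camera call returned (one of the last four; its "shot" number tells which), for a name from the list of things; names that differ only in an ending like _2 or _b are one class to them, and where a whole thing is asked for, a point or a joint stands for the part that bears it (a point fixed in the world has none). Each returns a list of dicts, best first, with "confidence" (0 to 1); they miss things now and then, are a little off and sometimes report something else, mostly with a low value. They report only what shows in the picture. A call takes as long as a camera call.
- nets.spot_in(picture, query): "bbox" ([left, top, width, height] as shares, 0 to 1, of the picture: columns of its width, rows of its height, round what is visible of it).
- nets.regions_of(picture, query): "region" (480x640 bool, what is visible of it) and "bbox" ([left, top, width, height] as shares, 0 to 1, of the picture: columns of its width, rows of its height, round what is visible of it).
- nets.spot_point(picture, query): "point" ([row, column] as shares, 0 to 1, of the picture: columns of its width, rows of its height: a listed point, or the origin of a listed thing).
The state is a dict: "t": time; "joint_pos": joint angles; "qvel": joint speeds; "tau": joint torques, N m; "tool_pos": TCP position; "eef_rot": TCP orientation; "wrist_force": force on the tool from outside, world axes, zero at the start; "torque": the same for the moment, N m; "gripper_width": finger opening in mm; "grip_force": force on a finger pad.
Only numpy, scipy, OpenCV 4.12 (cv2) and the standard library are available. Lean on these libraries where they do the work, as an engineer would, in place of code of your own. Each camera call takes 0.05 s, during which the arm holds its last target. There are 200 camera calls.

## Working session

There is one attempt and no reset: what is moved stays moved. The work goes in short steps, Python scripts to look and compute and a shell command to move; the robot and the scene stay as the last step left them, time stands still between calls to the robot, and variables do not carry over. Pictures are saved under pics/ and viewed, at most 10 in all, crops included, and the job is handed in when it is done.

```bash
ls; mkdir -p pics
cat > h.py <<'E'
import numpy as np, cv2
from plant import env, eyes, nets
def save(p,n): cv2.imwrite('pics/'+n,cv2.cvtColor(p['pixels'],cv2.COLOR_RGB2BGR))
def pt(p,q):
    r=nets.spot_point(p,q)
    return (np.array([r[0]['point'][1]*640,r[0]['point'][0]*480]),r[0]['confidence']) if r else (None,0)
def proj(p,X):
    c=p['R']@np.array(X)+p['t']; u=p['camera_matrix']@c; return u[:2]/u[2]
def onz(p,uv,z):
    R=np.array(p['R']);t=np.array(p['t']);d=R.T@np.linalg.inv(p['camera_matrix'])@np.array([*uv,1]);C=-R.T@t
    return C+d*(z-C[2])/d[2]
Z=dict(cassette_center=48,keeper_hinge=67,keeper_knob=77,bit0_head=56,bit1_head=56,bit2_head=56,catch_left_pad=50,catch_right_pad=50,dock=0,cassette=8)
E
python3 - <<'E'
from h import *
for n in ['top','side']:
    p=eyes.grab_frame(n); save(p,n+'1.png')
    print(n,-np.array(p['R']).T@p['t'])
    for q,z in Z.items():
        uv,c=pt(p,q)
        if uv is not None: print(q,uv.round(1),round(c,2),onz(p,uv,z).round(1))
print(env.sense(), env.hold_point_z)
E
```

```text
pics
top [ 484.53185616   15.9073887  1575.24214932]
cassette_center [247.7 276.9] 0.91 [547.1 195.1  48. ]
keeper_hinge [255.  296.8] 0.93 [490.4 171.1  67. ]
keeper_knob [214.5 287.1] 0.65 [516.6 284.1  77. ]
bit0_head [250.1 287.3] 0.59 [517.3 186.6  56. ]
bit1_head [250.4 279.3] 0.63 [540.  186.4  56. ]
catch_left_pad [239.7 275.6] 0.59 [550.6 217.9  50. ]
catch_right_pad [258.1 274.4] 0.61 [554.4 165.2  50. ]
dock [251.9 277.9] 0.73 [546.2 188.2   0. ]
cassette [214.8 291.2] 0.61 [506.  295.3   8. ]
side [195.03728052 623.87192698 890.87347544]
cassette_center [308.2 316.2] 0.82 [549.3 192.1  48. ]
keeper_hinge [335.1 324. ] 0.98 [488.8 186.1  67. ]
keeper_knob [293.2 354. ] 0.66 [510.5 287.3  77. ]
bit0_head [329.7 320.2] 0.69 [506.2 179.2  56. ]
bit1_head [327.1 322.5] 0.68 [507.3 186.5  56. ]
bit2_head [291.3 312.3] 0.49 [578.5 208.4  56. ]
catch_left_pad [298.5 327.1] 0.7 [548.6 224.2  50. ]
catch_right_pad [337.4 321.8] 0.75 [494.1 170.3  50. ]
dock [307.8 328.9] 0.74 [551.6 192.7   0. ]
cassette [310.6 326.7] 0.93 [546.9 189.1   8. ]
{'t': 1.1, 'joint_pos': array([-1.23898334e+00,  2.75866184e-01,  1.50488303e+00, -1.55918922e-05,
        1.36068251e+00, -1.20979199e-01]), 'qvel': array([ 0.00053708, -0.00076146, -0.00088273,  0.00249748, -0.00083963,
        0.00027677]), 'tau': array([-2.95903419e-05, -4.04484236e+01, -2.37498486e+01,  7.02674501e-02,
        2.46528519e-02,  2.19725145e-06]), 'tool_pos': array([ 251.56614138, -517.10217728,  205.51909121]), 'eef_rot': array([3.14143474e+00, 3.45598629e-05, 4.52795430e-01]), 'wrist_force': array([ 0.15345087,  0.06274085, -0.20430853]), 'torque': array([-0.01774029,  0.02823932,  0.04545156]), 'grip_force': 0.0, 'gripper_width': 93.77049987584417} 18.8
```

Run:
```python
import cv2,numpy as np
a=cv2.imread('pics/top1.png')[150:350,150:400]; b=cv2.imread('pics/side1.png')[230:430,190:440]
a=cv2.resize(a,(400,320),interpolation=3);b=cv2.resize(b,(400,320),interpolation=3)
cv2.imwrite('pics/c1.png',np.hstack([a,b]))
```

```text
(no output)
```

View pics/c1.png

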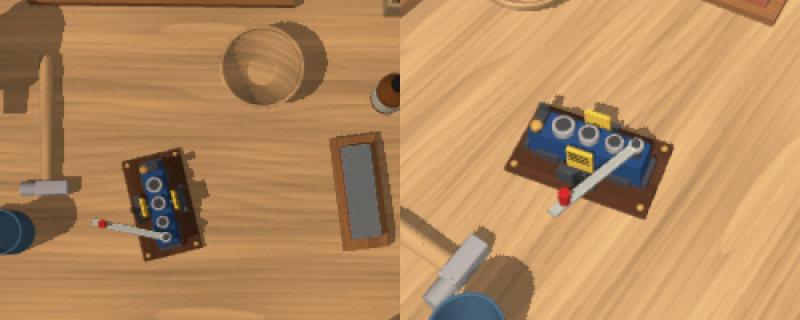

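View pics/side1.png

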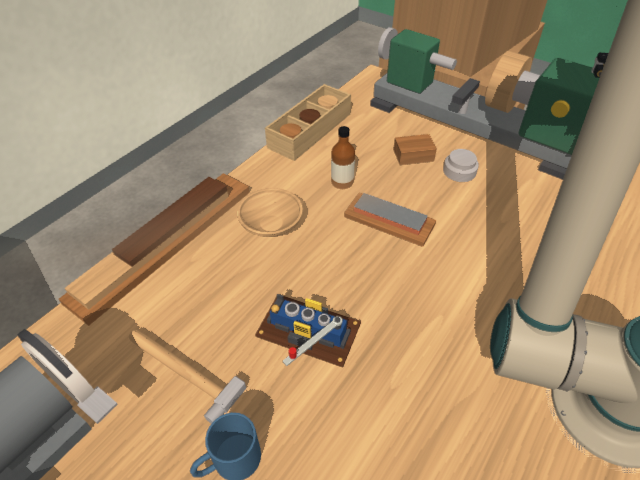

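Top and side agree: cassette centre is near (547,194), yaw about 0.25–0.3, with the bar swung out to the +y side and the knob near (514,285). I'll fly over it for a close look.

```bash
python3 -m handwheel '{"dp":[[0,0,-4.5],[3,-2.5,-9],[6,-5.5,-9.5],[9.5,-8.5,-9.5],[13,-11.5,-9.5],[16,-14.5,-9.5],[19,-17.5,-9.5],[22,-20,-9.5]],"spin":[0,0,0,0,0,0,0,0]}' -0.5 10
python3 -m handwheel '{"dp":[[3.5,-3.2,0],[7,-6.4,0],[10.5,-9.6,0],[14,-12.8,0],[17.5,-16,0],[21,-19,0],[24.5,-22.5,0],[28,-25.5,0]],"spin":[0,0,0,0,0,0,0,0]}'
python3 -m handwheel '{"dp":[[3.5,-3.2,0],[6.5,-6,0],[6.5,-6,0],[6.5,-6,0],[6.5,-6,0]],"spin":[0,0,0,0,0]}'
python3 - <<'E'
from h import *
p=eyes.grab_frame('wrist'); save(p,'w1.png')
print(-np.array(p['R']).T@p['t'])
for q,z in Z.items():
        uv,c=pt(p,q)
        if uv is not None: print(q,uv.round(1),round(c,2),onz(p,uv,z).round(1))
E
```

```text
t: 1.9
tool_pos: [361.9, -239.0, 300.8]
eef_rot: [3.141, -0.0, 0.453]
wrist_force: [0.9, 0.4, -0.7]
gripper_width: 33.2
grip_force: 0.0
t: 2.7
tool_pos: [502.2, 113.1, 300.7]
eef_rot: [3.141, -0.0, 0.454]
wrist_force: [1.3, -1.4, 0.6]
gripper_width: 23.5
grip_force: 0.0
t: 3.2
tool_pos: [533.9, 192.2, 300.5]
eef_rot: [3.141, 0.001, 0.452]
wrist_force: [-0.2, 0.1, -0.3]
gripper_width: 23.2
grip_force: 0.0
[593.18118757 220.36854238 480.07814699]
cassette_center [318.1 201.3] 0.69 [551.  193.8  48. ]
keeper_hinge [309.8 256.8] 0.78 [491.4 175.5  67. ]
keeper_knob [224.4 198.7] 0.92 [512.  287.9  77. ]
bit0_head [315.4 229.7] 0.53 [520.8 182.6  56. ]
bit1_head [318.2 205.7] 0.78 [547.3 192.   56. ]
bit2_head [326.  174.2] 0.85 [582.9 199.7  56. ]
catch_left_pad [287.3 200.2] 0.51 [536.8 226.5  50. ]
catch_right_pad [345.7 206. ] 0.66 [560.3 162.7  50. ]
cassette [319.2 199.4] 0.8 [549.8 191.2   8. ]
```

View pics/w1.png

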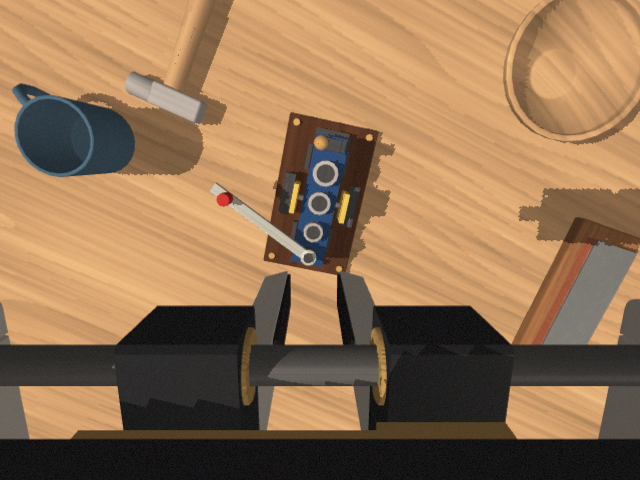

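The wrist view shows the bits at px (313,232), (319,203) and (325,173), the knob at (224,199), the hinge at (308,257), and dock screws at (297,122), (369,137), (271,256) and (339,269). I'll fit a rigid pose.

```bash
cat >> h.py <<'E'
L=dict(cassette_center=(0,0),keeper_hinge=(-62,0),bit0_head=(-34,0),bit1_head=(0,0),bit2_head=(34,0),catch_left_pad=(0,32),catch_right_pad=(0,-32))
def fit(p,extra={}):
    from scipy.optimize import least_squares
    A=[];B=[];W=[]
    for q,l in L.items():
        uv,c=pt(p,q)
        if uv is not None: A.append(l);B.append(onz(p,uv,Z[q])[:2]);W.append(c)
    A=np.array(A);B=np.array(B);W=np.array(W)[:,None]
    f=lambda s:(W*(s[:2]+A@np.array([[np.cos(s[2]),np.sin(s[2])],[-np.sin(s[2]),np.cos(s[2])]])-B)).ravel()
    s=least_squares(f,[548,194,.28],loss='soft_l1',f_scale=2).x
    return s,f(s).reshape(-1,2).round(1)
E
python3 - <<'E'
from h import *
p=eyes.grab_frame('wrist')
print(fit(p))
b=cv2.cvtColor(p['pixels'],cv2.COLOR_RGB2HSV)
r=nets.regions_of(p,'dock'); 
if r:
    m=r[0]['region']; c=cv2.findContours(m.astype(np.uint8),0,1)[0]; c=max(c,key=cv2.contourArea)
    box=cv2.boxPoints(cv2.minAreaRect(cv2.convexHull(c))); w=np.array([onz(p,u,6)[:2] for u in box]); print(r[0]['confidence'],w,w.mean(0),[(np.linalg.norm(w[i]-w[i-1]),np.arctan2(*(w[i]-w[i-1])[::-1])) for i in range(4)])
w=np.array([onz(p,u,8)[:2] for u in [(297,122),(369,137),(271,256),(339,269)]]);print('screws',w.mean(0),[np.arctan2(*d[::-1]) for d in (w[0]-w[2],w[1]-w[3],w[0]-w[1],w[2]-w[3])])
m=((b[...,0]<6)|(b[...,0]>174))&(b[...,1]>170)&(b[...,2]>90)
n,_,st,ce=cv2.connectedComponentsWithStats(m.astype(np.uint8))
for i in range(1,n):
    if st[i,4]>30: print(st[i],ce[i],onz(p,ce[i],79))
E
```

```text
(array([5.51399571e+02, 1.93164795e+02, 2.20428599e-01]), array([[ 1.200e+00, -1.000e+00],
       [-1.086e+02, -1.139e+02],
       [-2.700e+00,  6.000e-01],
       [ 2.500e+00,  1.700e+00],
       [-1.000e-01, -1.000e+00],
       [ 4.000e-01,  1.200e+00],
       [ 6.000e-01,  9.000e-01]]))
0.56 [[441.7444851  226.00103516]
 [629.30401753 270.21238299]
 [658.05248339 164.12758536]
 [471.14511361 109.33860722]] [550.06152491 192.41990268] [(np.float64(120.31009537212483), np.float64(1.8176701301598666)), (np.float64(192.69982222066747), np.float64(0.231493234619416)), (np.float64(109.91113946072701), np.float64(-1.30615719015037)), (np.float64(194.77216691356202), np.float64(-2.8564464233232503))]
screws [550.87881957 193.24911161] [np.float64(0.2426565977040021), np.float64(0.25297169344019255), np.float64(1.8268669888453934), np.float64(1.8275429350932422)]
[217 194  16  13 151] [224.58940397 199.8807947 ] [511.85170125 287.89754999  79.        ]
```

```bash
python3 -m handwheel '{"dp":[[0.5,-2,2],[1,-4.5,5],[1.5,-7,8],[2.2,-9.6,11],[2.2,-9.6,14],[2.2,-9.6,16],[2.2,-9.6,16],[2.2,-9.6,16]],"spin":[-0.14,-0.28,-0.42,-0.56,-0.7,-0.84,-0.93,-0.93]}' -0.3 10
python3 - <<'E'
from h import *
p=eyes.grab_frame('wrist'); save(p,'w2.png')
print(fit(p))
uv,c=pt(p,'keeper_knob'); print(uv,c,onz(p,uv,77)); s=env.sense(); print(s['tool_pos'],s['eef_rot'],s['gripper_width'])
b=cv2.cvtColor(p['pixels'],cv2.COLOR_RGB2HSV)
m=((b[...,0]<6)|(b[...,0]>174))&(b[...,1]>170)&(b[...,2]>90)
n,_,st,ce=cv2.connectedComponentsWithStats(m.astype(np.uint8))
for i in range(1,n):
    if st[i,4]>60: print(st[i],ce[i],onz(p,ce[i],78))
E
```

```text
t: 5.0
tool_pos: [511.6, 289.1, 139.5]
eef_rot: [-3.14, 0.001, 1.383]
wrist_force: [-0.6, 0.7, -0.0]
gripper_width: 33.1
grip_force: 0.0
(array([5.47913509e+02, 2.03985641e+02, 4.82879202e-01]), array([[-47. , -73.4],
       [  1.2,  -0.1],
       [  0.1,   1.8]]))
[313.28  259.824] 0.73 [511.91018017 286.69927041  77.        ]
[512.30992188 289.13225304 140.81689954] [ 3.14094478e+00 -3.25481581e-04  1.38230417e+00] 32.766935052520026
[304 248  21  26 430] [314.25581395 261.15348837] [512.43448289 285.93944696  78.        ]
```

View pics/w2.png

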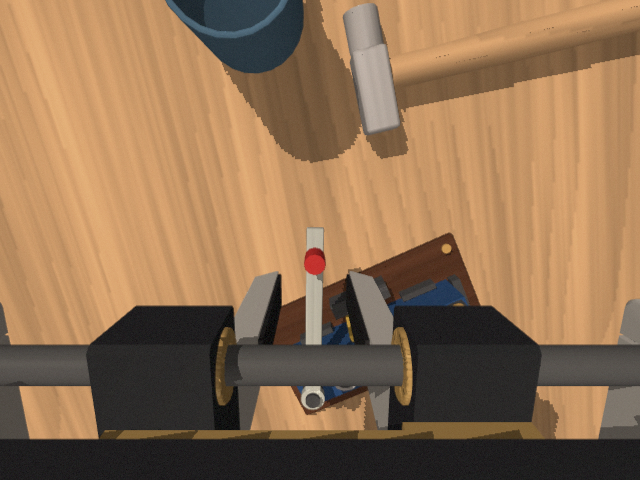

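Bar lies straight up the image (x≈314), with the knob at (314,261) and centred between the fingers. Next I descend around the knob, close to about 18 mm, and swing it along the arc.

```bash
python3 -m handwheel '{"dp":[[-0.2,0,3],[-0.2,0,5.5],[-0.2,0,6.9],[-0.2,0,6.9],[-0.2,0,6.9]],"spin":[0,0,0,0,0]}' -0.3 30
python3 -m handwheel '{"dp":[[0,0,0],[0,0,0],[0,0,0],[0,0,0],[0,0,0]],"spin":[0,0,0,0,0]}' -0.62 30
python3 -m handwheel '{"dp":[[-0.06,1.12,0],[-0.22,2.23,0],[-0.5,3.31,0],[-0.88,4.36,0],[-1.37,5.37,0],[-1.96,6.32,0],[-2.63,7.22,0],[-3.4,8.03,0]],"spin":[0.1,0.2,0.3,0.4,0.5,0.6,0.7,0.8]}'
python3 - <<'E'
from h import *
p=eyes.grab_frame('wrist'); save(p,'w3.png'); 
for n in ['wrist','top','side']:
    p=eyes.grab_frame(n); uv,c=pt(p,'keeper_knob'); print(n,uv,c,uv is not None and onz(p,uv,77)); s=env.sense()
print(s['tool_pos'],s['eef_rot'],s['wrist_force'],s['grip_force'])
E
```

```text
t: 5.95
tool_pos: [512.1, 287.3, 71.8]
eef_rot: [3.141, -0.0, 1.383]
wrist_force: [0.6, 0.4, 0.7]
gripper_width: 32.6
grip_force: 0.0
t: 6.45
tool_pos: [511.8, 287.2, 71.7]
eef_rot: [3.141, -0.0, 1.383]
wrist_force: [0.3, 0.5, 0.3]
gripper_width: 17.9
grip_force: 0.0
t: 7.25
tool_pos: [584.6, 238.6, 71.4]
eef_rot: [-3.141, 0.0, 0.579]
wrist_force: [-0.8, 0.2, 0.4]
gripper_width: 18.2
grip_force: 0.1
wrist [310.912 296.88 ] 0.71 [583.97315091 236.48778449  77.        ]
top [233.984 261.984] 0.43 [587.72919078 231.20090208  77.        ]
side [281.28  316.608] 0.88 [578.3862123 237.7369246  77.       ]
[583.79901498 239.22266121  71.45342068] [-3.14137347e+00  1.78787316e-04  5.84385346e-01] [-1.10898227 -0.82467184 -0.05463086] 0.0
```

View pics/w3.png

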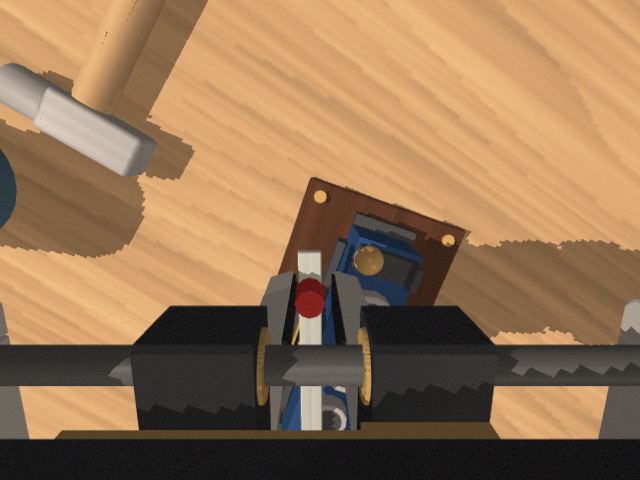

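The knob at (310,297) follows between the fingers, and the brass ball is ahead at (369,260). Now I drive it through the detent.

```bash
python3 -m handwheel '{"dp":[[-0.01,0.56,0],[-0.06,1.12,0],[-0.13,1.67,0],[-0.22,2.23,0],[-0.35,2.77,0],[-0.5,3.31,0],[-0.68,3.84,0],[-0.68,3.84,0]],"spin":[0.05,0.1,0.15,0.2,0.25,0.3,0.33,0.33]}'
python3 - <<'E'
from h import *
p=eyes.grab_frame('wrist'); save(p,'w4.png'); 
for n in ['wrist','side']:
    p=eyes.grab_frame(n); uv,c=pt(p,'keeper_knob'); print(n,uv,c,uv is not None and onz(p,uv,77)); s=env.sense()
print(s['tool_pos'],s['eef_rot'],s['wrist_force'],s['grip_force'])
E
```

```text
t: 8.4
tool_pos: [599.7, 202.7, 71.6]
eef_rot: [3.141, -0.0, 0.253]
wrist_force: [-0.3, 1.0, -0.4]
gripper_width: 17.8
grip_force: 0.6
wrist [307.008 297.312] 0.76 [597.086998   204.97314196  77.        ]
side [284.416 301.392] 0.68 [595.64913591 206.7326447   77.        ]
[599.63837653 202.98777702  71.40514718] [3.14139531e+00 1.41419764e-04 2.53396359e-01] [-0.70865119  0.70876059  0.6460227 ] 0.5116613768041134
```

View pics/w4.png

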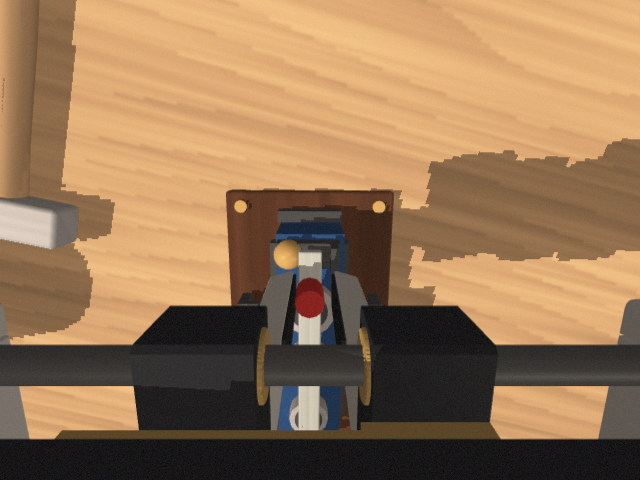

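The bar has passed the ball, which is now at (287,254), left of the bar. I'll push a little more to confirm it's against the stop, then back off and rise.

```bash
python3 -m handwheel '{"dp":[[0,0.1,0],[0,0.2,0],[0,0.3,0],[0,0.3,0]],"spin":[0,0,0,0]}'
python3 - <<'E'
from h import *
p=eyes.grab_frame('wrist'); save(p,'w5.png')
s=env.sense();print(s['tool_pos'],s['wrist_force'],s['grip_force'])
E
```

```text
t: 9.05
tool_pos: [600.1, 201.3, 71.6]
eef_rot: [-3.139, -0.0, 0.252]
wrist_force: [-1.5, 5.5, 1.9]
gripper_width: 17.7
grip_force: 2.6
[600.1278014  201.31390587  71.60295845] [-1.41251174  5.0732267   2.2850978 ] 2.537810504436493
```

```bash
python3 -m handwheel '{"dp":[[0,-0.3,0],[0,-0.3,0],[0,-0.3,-3],[0,-0.3,-6.5],[-2,-0.3,-11],[-5,-0.3,-15],[-7,-0.3,-18],[-7,-0.3,-18]],"spin":[0,0,0,0,0,0,0,0]}' -0.3 30
python3 - <<'E'
from h import *
p=eyes.grab_frame('wrist'); save(p,'w6.png')
print(fit(p)); uv,c=pt(p,'keeper_knob'); print(uv,c,onz(p,uv,77))
for q in L:
    uv,c=pt(p,q); print(q,uv,c,uv is not None and onz(p,uv,Z[q]))
b=cv2.cvtColor(p['pixels'],cv2.COLOR_RGB2HSV)
for nm,m,z in [('red',((b[...,0]<6)|(b[...,0]>174))&(b[...,1]>170)&(b[...,2]>90),79),('yel',(abs(b[...,0].astype(int)-26)<4)&(b[...,1]>170)&(b[...,2]>150),62)]:
  n,_,st,ce=cv2.connectedComponentsWithStats(m.astype(np.uint8))
  for i in range(1,n):
    if st[i,4]>60: print(nm,st[i],ce[i],onz(p,ce[i],z))
print(env.sense()['tool_pos'],env.sense()['eef_rot'])
E
```

```text
t: 9.9
tool_pos: [532.5, 184.8, 256.9]
eef_rot: [3.14, -0.009, 0.253]
wrist_force: [0.7, -0.1, 0.6]
gripper_width: 33.0
grip_force: 0.0
(array([5.50580171e+02, 1.94281081e+02, 1.88365102e-01]), array([[ -0.3,  -2.3],
       [-77.6, -16.2],
       [ -0.3,   3. ],
       [  0.9,   0.4],
       [  0.7,   0.1],
       [  1.7,   0.6],
       [ -0.3,   1.7]]))
[305.728 152.496] 0.6 [600.60556904 209.1553934   77.        ]
cassette_center [305.92 203.52] 0.87 [550.89177799 196.90371782  48.        ]
keeper_hinge [309.12  155.424] 0.71 [598.92693017 205.53953608  67.        ]
bit0_head [310.784 238.416] 0.62 [517.6841488  183.07309034  56.        ]
bit1_head [308.48  206.688] 0.68 [549.29412736 193.63439009  56.        ]
bit2_head [310.208 172.512] 0.78 [583.12080529 200.48093625  56.        ]
catch_left_pad [277.824 205.008] 0.75 [542.29518209 224.8674749   50.        ]
catch_right_pad [341.504 206.88 ] 0.64 [557.00026068 160.13907985  50.        ]
red [303 149  15  14 161] [309.78881988 155.13664596] [599.19541964 204.83595059  79.        ]
[531.99007246 185.45769938 251.41865959] [ 3.14146159e+00 -2.29683217e-05  2.52810601e-01]
```

View pics/w6.png

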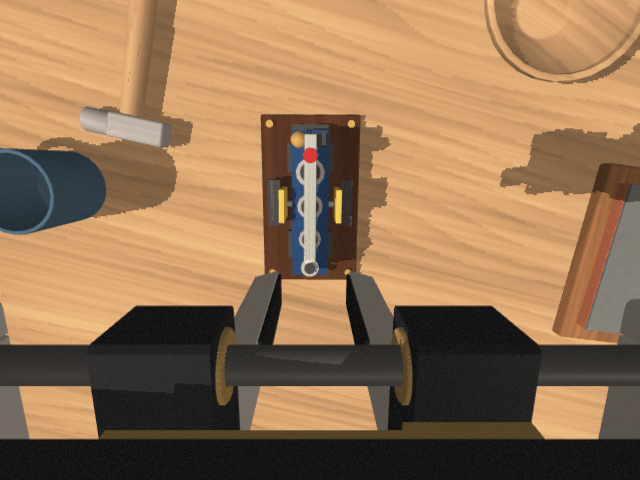

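Bar shut: a straight line from hinge (309,268) to knob (310,155) at the tool's yaw, so the cassette yaw is 0.253 and its centre about (550.5,193). I open fully and go down over the catches.

```bash
python3 -m handwheel '{"dp":[[1,-0.15,0],[2,-0.3,2],[2,-0.3,6],[2,-0.3,10],[2,-0.3,14],[2,-0.3,17],[2,-0.3,18.5],[2,-0.3,18.5]],"spin":[0,0,0,0,0,0,0,0]}' 1 30
python3 - <<'E'
from h import *
p=eyes.grab_frame('wrist'); save(p,'w7.png')
s=env.sense();print(s['tool_pos'],s['eef_rot'],s['wrist_force'],s['gripper_width'])
E
```

```text
t: 11.5
tool_pos: [549.3, 193.1, 63.8]
eef_rot: [-3.141, 0.005, 0.253]
wrist_force: [-1.4, -1.2, 1.0]
gripper_width: 92.4
grip_force: 0.0
[550.53263661 193.44966622  65.47310957] [-3.14155873e+00  1.87507546e-03  2.52821986e-01] [0.15498927 1.01740742 0.33439921] 93.74668509330232
```

View pics/w7.png

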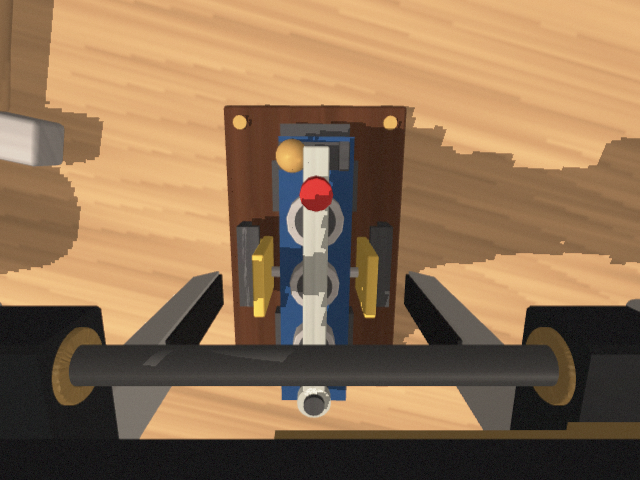

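The fingers (tips at x=223 and 404) straddle both catches (263 and 367), centred to under 1 mm. Descend and pinch.

```bash
python3 -m handwheel '{"dp":[[0,0.05,1.2],[0,0.05,2.4],[0,0.05,3.2],[0,0.05,3.2],[0,0.05,3.2]],"spin":[0,0,0,0,0]}' 1 30
python3 -m handwheel '{"dp":[[0,0,0],[0,0,0],[0,0,0],[0,0,0],[0,0,0],[0,0,0],[0,0,0],[0,0,0]],"spin":[0,0,0,0,0,0,0,0]}' 0 30
```

```text
t: 12.05
tool_pos: [550.7, 192.9, 34.3]
eef_rot: [3.142, 0.0, 0.253]
wrist_force: [-0.4, 1.2, -0.9]
gripper_width: 94.2
grip_force: 0.0
t: 12.85
tool_pos: [550.8, 192.9, 34.7]
eef_rot: [3.141, -0.0, 0.253]
wrist_force: [0.1, 0.6, 2.8]
gripper_width: 50.4
grip_force: 30.0
```

```bash
python3 -m handwheel '{"dp":[[0,0,-0.3],[0,0,-0.8],[0,0,-1.5],[0,0,-2.2],[0,0,-2.9],[0,0,-3.6],[0,0,-4.3],[0,0,-5]],"spin":[0,0,0,0,0,0,0,0]}' -0.2 35
python3 -m handwheel '{"dp":[[0,0,-1],[0,0,-2.2],[0,0,-3.5],[0,0,-4.8],[0,0,-6.1],[0,0,-7.2],[0,0,-7.8],[0,0,-8]],"spin":[0,0,0,0,0,0,0,0]}'
python3 -m handwheel '{"dp":[[0,0,0],[0,0,0],[0,0,0],[0,0,0],[0,0,0],[0,0,0],[0,0,0],[0,0,0]],"spin":[0,0,0,0,0,0,0,0]}'
python3 - <<'E'
from h import *
a=eyes.grab_frame('wrist')['pixels']; b=eyes.grab_frame('side')['pixels'][200:380,190:430]
cv2.imwrite('pics/c8.png',cv2.cvtColor(np.hstack([cv2.resize(a,(400,300)),cv2.resize(b,(400,300))]),4))
E
```

```text
t: 13.65
tool_pos: [550.7, 192.9, 85.2]
eef_rot: [3.142, -0.0, 0.253]
wrist_force: [0.4, -0.5, -5.2]
gripper_width: 49.6
grip_force: 34.9
t: 14.45
tool_pos: [551.1, 192.9, 165.4]
eef_rot: [3.141, -0.001, 0.253]
wrist_force: [0.9, 0.2, -5.0]
gripper_width: 49.5
grip_force: 34.9
t: 15.25
tool_pos: [550.7, 192.9, 164.4]
eef_rot: [3.142, -0.0, 0.253]
wrist_force: [0.4, 0.3, -5.6]
gripper_width: 49.6
grip_force: 34.9
```

View pics/c8.png

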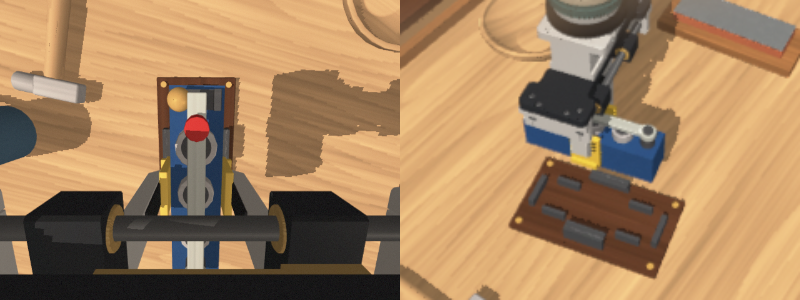

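The cassette is held level 130 mm above the empty dock. The bar is shut, with the knob at (197,128) beside the ball at (178,98), and the bits are in.

```bash
python3 -c "
from plant import env
print(env.close_job())"
```

```text
the job is handed in; nothing more can be done
None
```

The keeper bar is shut behind its detent ball, and I handed the job in holding the cassette by its pinched catches (35 N grip), level and steady about 13 cm above the dock; the last pictures showed the bits in place, and no verdict came back.

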